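# Tin from behind the parked toys

## Task

The steel tin at the back of the toy parking deck is hemmed in by the parked car and garbage truck: first move both vehicles over to the grey felt mat, then take the tin out and stand it on the middle of the round cork coaster. After that park the car and the truck again where each of them stood at the start, straight in its bay. Set things down upright without dropping them or tipping the tin, and leave the barrier, cone and tree where they are.

Things in the scene. Friction and masses are not known exactly. Their poses are not given: they have to be found in the camera images.
- deck: Plywood toy parking deck, fixed: plate 6 mm thick, its x from -87 to +93 mm, y +-105 mm, with a 60 mm high wall at x = 84 to 93 mm (rear edge). Origin on the shelf top, z up. Car and truck are parked along its x, centres about 64 mm left and right of its centre line (which is where varies), each in a white-lined bay; the tin stands between their tails, about 10 mm from the wall.
- mat: Grey felt mat, the side area: 180 mm (its x) x 230 mm (its y), 4 mm thick, fixed flat on the shelf to one side of the deck (left or right varies). Origin at the centre of its underside, z up.
- coaster: Round cork coaster, 100 mm diameter, 5 mm thick, fixed on the shelf on the other side of the deck from the mat. Origin at the centre of its underside, z up.
- car: Red die-cast rally car, 95 mm long (its x, nose to -x), 42 mm wide, 33 mm high, about 0.12 kg, loose. Origin at the centre of its underside, z up. Vertical sides 42 mm apart from 6 to 21 mm above the underside (grip there, across y); the cabin above is 36 mm wide, x = -15 to +35 mm. It does not roll.
- truck: White plastic garbage truck, 115 mm long (its x, cab to -x), 50 mm wide, 62 mm high, about 0.15 kg, loose. Origin at the centre of its underside. Flat vertical sides 50 mm apart from 12 to 62 mm above the underside for x = -18 to +51 mm. It does not roll.
- tin: Round stainless steel tin with a screw-top lid (closed, stays closed), 60 mm diameter body and lid, 70 mm high, about 0.22 kg, loose, standing upright. Origin at the centre of its underside, z up.
- barrier: Bystander: orange plastic toy road barrier, 95 mm wide (its y), 36 mm deep, 55 mm high, loose, in front of the deck near the robot. Origin at the centre of its underside.
- cone: Bystander: small toy traffic cone, 40 mm square foot, 55 mm high, loose, behind and to the left of the deck. Origin at the centre of its underside.
- tree: Bystander: wooden toy tree, 44 mm round foot, 85 mm high, loose, behind and to the right of the deck. Origin at the centre of its underside.
Mind the look-alikes: they are no part of the job. There is more than one size of the car; the one meant has the size given above.

How it is judged:
On the way, in this order (a step that is already met when the one before it is completed fails the run):
1. car and truck both stand released on the grey mat while the tin is still in its place on the deck (x of car in the frame of mat between -0.085 and 0.085 m and y of car in the frame of mat between -0.11 and 0.11 m and height (world z) of each of car, truck below 0.012 m and linear speed of each of car, truck below 0.02 m/s and angle between each of car, truck's own z axis and vertical below 0.12 rad and contact force between the fingers and car below 0.1 N and x of truck in the frame of mat between -0.085 and 0.085 m and y of truck in the frame of mat between -0.11 and 0.11 m and contact force between the fingers and truck below 0.1 N and distance of tin from where it was at the start of the episode below 0.03 m), for 0.2 s.
2. the tin stands released on the cork coaster while car and truck still wait on the mat (horizontal distance between tin and coaster below 0.015 m and height (world z) of each of tin, car, truck below 0.012 m and linear speed of each of tin, car, truck below 0.02 m/s and angle between each of tin, car, truck's own z axis and vertical below 0.12 rad and contact force between the fingers and tin below 0.1 N and x of car in the frame of mat between -0.085 and 0.085 m and y of car in the frame of mat between -0.11 and 0.11 m and contact force between the fingers and car below 0.1 N and x of truck in the frame of mat between -0.085 and 0.085 m and y of truck in the frame of mat between -0.11 and 0.11 m and contact force between the fingers and truck below 0.1 N), for 0.2 s.
At the end, for the whole second after the job is handed in: The tin stands upright on the coaster, its axis within 15 mm of the coaster's centre; the car and the truck stand upright on the deck, each within 15 mm of where it stood at the start and in line with the deck within 0.15 rad (either way round); everything released and at rest (horizontal distance between tin and coaster below 0.015 m and height (world z) of tin below 0.012 m and linear speed of each of tin, car, truck below 0.02 m/s and angle between each of tin, car, truck's own z axis and vertical below 0.12 rad and contact force between the fingers and tin below 0.1 N and distance of each of car, truck from where it was at the start of the episode below 0.015 m and angle between the x axis of each of car, truck and the x axis of deck, either way round below 0.15 rad and contact force between the fingers and car below 0.1 N and contact force between the fingers and truck below 0.1 N); the robot touches nothing.
It fails at once if the tin, car or truck is dropped or thrown (moves faster than 0.7 m/s out of the fingers) ((linear speed of tin above 0.7 m/s and contact force between the fingers and tin below 0.05 N) or (linear speed of car above 0.7 m/s and contact force between the fingers and car below 0.05 N) or (linear speed of truck above 0.7 m/s and contact force between the fingers and truck below 0.05 N)).
It fails at once if the tin is tipped by more than 0.5 rad (angle between tin's own z axis and vertical above 0.5 rad).
It fails at once if the barrier, cone or tree is shifted by more than 20 mm (distance of any of barrier, cone, tree from where it was at the start of the episode above 0.02 m).
It also fails if it takes over 128 s, if anything falls off the work surface, if the arm or the gripper's body presses on something with over 40 N, if the wrist force passes 120 N, or if a joint passes its speed limit or range.

## Robot

A 6-joint arm with a two-finger parallel gripper is mounted at the origin on the work surface. World frame = base frame: x ahead of the robot, y to its left, z up, the work surface at z = 0. Lengths are in m, angles in rad, forces in N, time in s.
With the tool pointing down it reaches from about 0.225 to 0.875 m from the base axis. Payload 3.4 kg.
Tool frame: the origin (TCP) lies midway between the tips of the shut fingers; the grasp point (between the pads) lies 19 mm behind it; x points along the fingers, y is the direction in which the jaws open and shut, and the axes are right-handed (so a half turn about x gives the same grasp; the last joint's range is limited). The gripper opens to 85 mm and grips with 20 to 120 N. Pads are 22 mm wide; open, the fingers measure 114 mm over their backs; the gripper's body (76 mm by 85 mm) begins 54 mm behind the grasp point. The pads swing forward as they close: fully open they stand 13 mm farther back than shut.
Start: joints at [-1.46, 0.276, 1.505, -0, 1.361, -0.121], TCP at [0.132, -0.56, 0.231] pointing down, gripper open.
Joint ranges: [-2.89, 2.89], [-0.75, 2.08], [0.22, 2.7], [-1.18, 4.32], [0.11, 2.71], [-2.7, 2.7]. Speed limits (rad/s): [2.57, 2.57, 3.14, 3.14, 3.14, 3.14].

## Interface

Orientations are given as a unit quaternion [w, x, y, z].
In Python, from rig import manip, get_image, get_calibration, ticket gives the robot as it stands. The module is installed in compiled form; this text tells all that it offers.
- The arm moves only by the tool arm_command, never from a script. Its argument "series" is text: rows parted by semicolons, each of 7 numbers parted by spaces: the shift along the tool's x, y, z in units of 0.1 m (1.0 is 0.1 m), then the turn, a rotation vector about the tool's x, y, z in units of pi rad (1.0 is pi rad), then the opening, from -1 (shut) to 1 (fully open), so that 0 is half open. In form: tx ty tz rx ry rz claw; .... A call has 1 to 12 rows; each row shifts and turns the commanded pose from where the row before left it, along the tool's axes as they then stand; what a row does not reach is not made up. A row lasts 1/12 s, in which the tool goes at most 41.7 mm and 7.16 degrees, less where a joint would pass 70% of its speed; a pose out of reach is approached as far as the arm can. A call with a number of a shift or a turn outside -1 to 1 is refused whole. A call with a gripper value outside its range is refused whole. The fingers move at their own pace and stop on an object; "squeeze" is the grip in N (left out, the last holds). Time passes only in rows, so rows that do not move let the fingers close. It gives the time, the measured TCP pose, the force and the opening at its end, in the units of the state.
- manip.get_state(): the state, without advancing time (a new reading comes with each control period).
- get_image(name): name is "scene" or "top" or "wrist"; returns the picture (384x512x3 uint8, red, green, blue); there is no depth.
- get_calibration(name): a dict with "fx", "fy", "cx", "cy" (pixels), "cam_to_world" (4x4, takes a point from camera to world coordinates); the wrist camera has in their place "tool_from_camera" (4x4, takes a point from camera to tool coordinates, whose origin is the TCP and whose axes are the tool frame's). Camera axes: x right, y down, z forward; pixel columns grow to the right and rows downward; lengths in m; the calibration is good to about 2 mm. A picture is of the moment at which its call begins: read the wrist's pose just before it. get_calibration takes no time and is no camera call.
- ticket.sign_off(): hands the job in, once; it reports no verdict.
The state is a dict: "clock": time; "qpos": joint angles; "qd": joint speeds; "effort": joint torques, N m; "position": TCP position; "ee_rot": TCP orientation; "contact_force": force on the tool from outside, world axes, zero at the start; "moment": the same for the moment, N m; "width": finger opening in m.
Only numpy, scipy, OpenCV 4.12 (cv2) and the standard library are available. Lean on these libraries where they do the work, as an engineer would, in place of code of your own. Each camera call takes 0.05 s, during which the arm holds its last target. There are 200 camera calls.

## Working session

There is one attempt and no reset: what is moved stays moved. The work goes in short steps, Python scripts to look and compute and a tool call to move; the robot and the scene stay as the last step left them, time stands still between calls to the robot, and variables do not carry over. Pictures are saved under pics/ and viewed, about 12 in all and at most 16, crops included, and the job is handed in when it is done.

Besides the shell and the picture viewer there is one more tool, called as name(argument=value, ...), one argument or row to a line, values as JSON. arm_command: Moves the arm, as the interface text tells. Shifts and turns lie within -1 to 1; 1 stands for 0.1 m of shift or pi rad of turn. Its arguments: {"type":"object","properties":{"series":{"type":"string"},"squeeze":{"type":"number"}},"required":["series"]}

```bash
mkdir -p pics
python3 - <<'E'
from rig import manip,get_image,get_calibration
import cv2,numpy as np
print(manip.get_state())
for n in("scene","top","wrist"):
    c=get_calibration(n);print(n,{k:np.round(v,4).tolist() for k,v in c.items()})
    im=get_image(n);cv2.imwrite(f"pics/{n}0.png",im[:,:,::-1])
E
```

```text
{'clock': 0.0, 'qpos': array([-1.46001138e+00,  2.76606986e-01,  1.50613660e+00, -1.79803572e-05,
        1.36070339e+00, -1.21014080e-01]), 'qd': array([-0.00151674,  0.00049127, -0.00164175, -0.00013048, -0.00066424,
        0.00167467]), 'effort': array([-2.30433989e-04, -4.16779089e+01, -2.45807648e+01, -2.09954069e-04,
        1.10755613e-02, -1.35750643e-06]), 'position': array([ 0.13201548, -0.55909403,  0.2304315 ]), 'ee_rot': array([-0.08111564, -0.7023596 , -0.08242689,  0.70236533]), 'contact_force': array([-0.55120564, -0.14526897,  0.06507738]), 'moment': array([-0.06195433,  0.02671159,  0.01887322]), 'width': 0.08565698061334143}
scene {'fx': 384.6181, 'fy': 384.6181, 'cx': 259.7314, 'cy': 193.3278, 'cam_to_world': [[0.7334, 0.5586, -0.3874, 0.9238], [0.6797, -0.5926, 0.4322, -0.3792], [0.0118, -0.5804, -0.8143, 0.7732], [0.0, 0.0, 0.0, 1.0]]}
top {'fx': 355.1164, 'fy': 355.1164, 'cx': 247.6984, 'cy': 193.8294, 'cam_to_world': [[0.0109, -0.9898, 0.1422, 0.4559], [-0.9997, -0.0137, -0.0189, -0.0001], [0.0207, -0.1419, -0.9897, 0.8954], [0.0, 0.0, 0.0, 1.0]]}
wrist {'fx': 271.9067, 'fy': 271.9067, 'cx': 254.7359, 'cy': 188.7793, 'tool_from_camera': [[-0.0011, -0.3174, 0.9483, -0.1422], [1.0, 0.0, 0.0012, 0.0], [-0.0004, 0.9483, 0.3174, -0.0814], [0.0, 0.0, 0.0, 1.0]]}
```

View pics/top0.png

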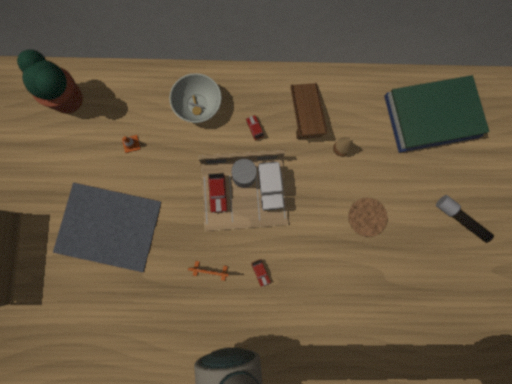

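View pics/scene0.png

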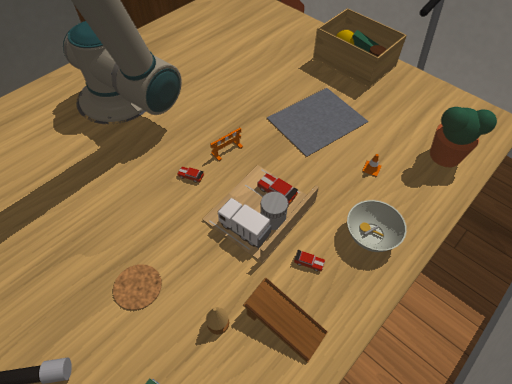

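The top view shows the mat at left (108,227), the car at (218,193), the tin at (244,172), the truck at (271,187) and the coaster at (368,217). The barrier is at (210,271), the cone at (131,144) and the tree at (344,147). The small red cars at (255,127) and (261,272) are decoys. The scene view agrees.

```bash
cat > h.py <<'E'
import numpy as np,cv2
from scipy.spatial.transform import Rotation as R
from rig import manip,get_image,get_calibration
def rot(q): return R.from_quat([q[1],q[2],q[3],q[0]]).as_matrix()
def grab(n,fn=None):
    s=manip.get_state(); c=get_calibration(n); im=get_image(n)
    if n=="wrist":
        T=np.eye(4);T[:3,:3]=rot(s["ee_rot"]);T[:3,3]=s["position"]
        c["cam_to_world"]=T@np.array(c["tool_from_camera"])
    if fn: cv2.imwrite("pics/"+fn,im[:,:,::-1]); np.save("pics/"+fn+".npy",c["cam_to_world"])
    return im,c
def cast(c,uv,z):
    uv=np.atleast_2d(uv).astype(float);M=np.array(c["cam_to_world"])
    d=np.c_[(uv[:,0]-c["cx"])/c["fx"],(uv[:,1]-c["cy"])/c["fy"],np.ones(len(uv))]@M[:3,:3].T
    return M[:3,3]+d*((z-M[2,3])/d[:,2])[:,None]
def proj(c,p):
    M=np.array(c["cam_to_world"]);q=(np.atleast_2d(p)-M[:3,3])@M[:3,:3]
    return np.c_[q[:,0]/q[:,2]*c["fx"]+c["cx"],q[:,1]/q[:,2]*c["fy"]+c["cy"]]
def go(p,yaw=None):
    """tool-frame shift (units 0.1 m) to world point p; tool y axis heading in deg (mod 180)"""
    s=manip.get_state();M=rot(s["ee_rot"]);sh=M.T@(np.array(p)-s["position"])/0.1
    print("at",np.round(s["position"],4),"ty heading",np.round(np.degrees(np.arctan2(M[1,1],M[0,1])),2),"tx",np.round(M[:,0],3),"shift",np.round(sh,3))
E
python3 - <<'E'
from h import *
im,c=grab("top")
hsv=cv2.cvtColor(im,cv2.COLOR_RGB2HSV)
def big(m,win):
    x0,y0,x1,y1=win;k=np.zeros_like(m);k[y0:y1,x0:x1]=m[y0:y1,x0:x1]
    cs,_=cv2.findContours(k,cv2.RETR_EXTERNAL,cv2.CHAIN_APPROX_NONE);return max(cs,key=cv2.contourArea)[:,0]
H,S,V=cv2.split(hsv)
def rep(n,m,win,z):
    k=big(m.astype(np.uint8),win);w=cast(c,k,z)[:,:2].astype(np.float32)
    print(n,len(k),cv2.minAreaRect(k),"world",np.round(cv2.minAreaRect(w)[0],4),np.round(cv2.minAreaRect(w)[1],4),round(cv2.minAreaRect(w)[2],2))
rep("mat",(H>95)&(H<130)&(S>20)|(S<50)&(V<110),(50,175,170,280),.004)
print(hsv[227,108],hsv[217,368],hsv[200,340],hsv[187,271],hsv[172,244],hsv[215,230],hsv[193,218])
rep("coaster",(H<12)&(S>60)&(V>60),(340,190,395,245),.005)
rep("car",((H<6)|(H>174))&(S>150),(200,165,235,220),.027)
rep("truck",(S<40)&(V>120),(255,155,290,215),.068)
rep("tin",(S<60)&(V<140)&(V>60),(230,157,257,188),.076)
rep("barrier",(H<14)&(S>170),(185,255,245,285),.03)
cv2.imwrite("pics/top_crop.png",cv2.resize(im[140:290,180:310,::-1],None,fx=4.6,fy=4,interpolation=cv2.INTER_CUBIC)[:600])
M=rot(manip.get_state()["ee_rot"]);print(np.round(M,3))
go([.45,-.02,.3])
E
```

```text
mat 313 ((106.63459777832031, 226.67481994628906), (94.18433380126953, 72.56562805175781), 12.308015823364258) world [0.4976 0.3304] [0.2282 0.1776] 78.51
[105  20  78] [ 14 125 112] [ 19 105 121] [ 19  13 156] [  8   9 108] [ 18  84 145] [  2 190 106]Traceback (most recent call last):
  File "<stdin>", line 13, in <module>
  File "<stdin>", line 9, in rep
  File "<stdin>", line 6, in big
ValueError: max() iterable argument is empty
```

Run:
```python
from h import *
im,c=grab("top")
H,S,V=cv2.split(cv2.cvtColor(im,cv2.COLOR_RGB2HSV))
def rep(n,m,win,z):
    m=m.astype(np.uint8);x0,y0,x1,y1=win;k=np.zeros_like(m);k[y0:y1,x0:x1]=m[y0:y1,x0:x1]
    k=cv2.morphologyEx(k,cv2.MORPH_OPEN,np.ones((2,2)))
    cs,_=cv2.findContours(k,cv2.RETR_EXTERNAL,cv2.CHAIN_APPROX_NONE)
    if not cs: print(n,"none");return
    w=cast(c,max(cs,key=cv2.contourArea)[:,0],z)[:,:2].astype(np.float32);r=cv2.minAreaRect(w)
    print(n,np.round(r[0],4),np.round(r[1],4),round(r[2],2))
rep("coaster",(H<17)&(S>111),(340,190,395,245),.005)
rep("car",((H<6)|(H>174))&(S>150),(200,165,235,220),.027)
rep("truck",(S<40)&(V>120),(255,155,290,215),.068)
rep("tin",(S<60)&(V<140)&(V>60),(230,157,257,188),.076)
rep("barrier",(H<14)&(S>170),(185,255,245,285),.03)
M=rot(manip.get_state()["ee_rot"]);print(np.round(M,3))
for y in(.1,0,-.1): go([.4,y,.33])
```

```text
coaster [ 0.5274 -0.3234] [0.0978 0.0986] 26.32
car [0.5943 0.0581] [0.0401 0.0371] 1.14
truck [ 0.6138 -0.0702] [0.0686 0.0487] 6.48
tin [ 0.6267 -0.0077] [0.0599 0.0589] 0.83
barrier [0.3971 0.1028] [0.0216 0.0266] 41.26
[[-0.     0.23  -0.973]
 [ 0.001 -0.973 -0.23 ]
 [-1.    -0.001 -0.   ]]
at [ 0.1321 -0.5594  0.2309] ty heading -76.72 tx [-0.     0.001 -1.   ] shift [-0.986 -5.803 -4.123]
at [ 0.1321 -0.5594  0.2309] ty heading -76.72 tx [-0.     0.001 -1.   ] shift [-0.987 -4.83  -3.893]
at [ 0.1321 -0.5594  0.2309] ty heading -76.72 tx [-0.     0.001 -1.   ] shift [-0.988 -3.856 -3.663]
```

arm_command(
  series="-0.05 -0.216 -0.3 0 0 0 1;-0.05 -0.216 -0.3 0 0 0 1;-0.05 -0.216 -0.3 0 0 0 1;-0.05 -0.216 -0.3 0 0 0 1;-0.05 -0.216 -0.3 0 0 0 1;-0.05 -0.216 -0.3 0 0 0 1;-0.05 -0.216 -0.3 0 0 0 1;-0.05 -0.216 -0.3 0 0 0 1;-0.05 -0.216 -0.3 0 0 0 1;-0.05 -0.216 -0.3 0 0 0 1",
)

```text
clock: 1.08
position: [0.3752, -0.2789, 0.2817]
ee_rot: [0.082, 0.702, 0.082, -0.702]
contact_force: [0.4, -1.0, 0.0]
width: 0.0855
```

arm_command(
  series="-0.05 -0.216 -0.3 0 0 0 1;-0.05 -0.216 -0.3 0 0 0 1;-0.05 -0.216 -0.3 0 0 0 1;-0.05 -0.216 -0.3 0 0 0 1;0 -0.216 -0.3 0 0 0 1;0 -0.216 -0.3 0 0 0 1;0 -0.216 -0.3 0 0 0 1;0 -0.216 -0.3 0 0 0 1;0 -0.216 -0.3 0.037 0 0 1;0 -0.15 -0.15 0.037 0 0 1;0 0 0 0 0 0 1;0 0 0 0 0 0 1",
)

```text
clock: 2.08
position: [0.606, -0.0117, 0.3005]
ee_rot: [-0.001, -0.707, -0.001, 0.708]
contact_force: [-0.2, -0.6, -0.3]
width: 0.0854
```

Run:
```python
from h import *
im,c=grab("wrist","w1.png");go([.6,0,.3])
grab("top","top1.png")
```

```text
at [ 0.6054 -0.0126  0.3008] ty heading -89.92 tx [-0.001 -0.001 -1.   ] shift [ 0.008 -0.126  0.054]
```

View pics/w1.png

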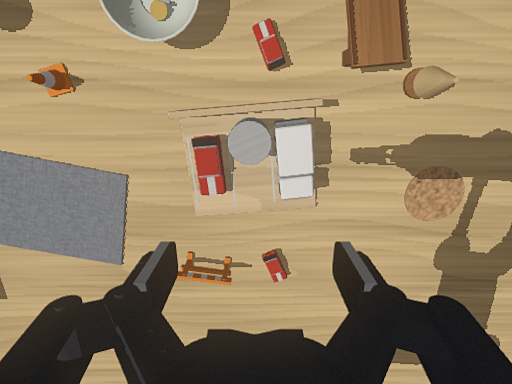

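The wrist view looks straight onto the deck: car (208,165), tin (249,142), truck (295,160), coaster (434,193). I'll enlarge the deck.

Run:
```python
import cv2
im=cv2.imread("pics/w1.png")[90:225,160:345]
cv2.imwrite("pics/w1c.png",cv2.resize(im,None,fx=4,fy=4,interpolation=cv2.INTER_CUBIC))
```

```text
(no output)
```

View pics/w1c.png

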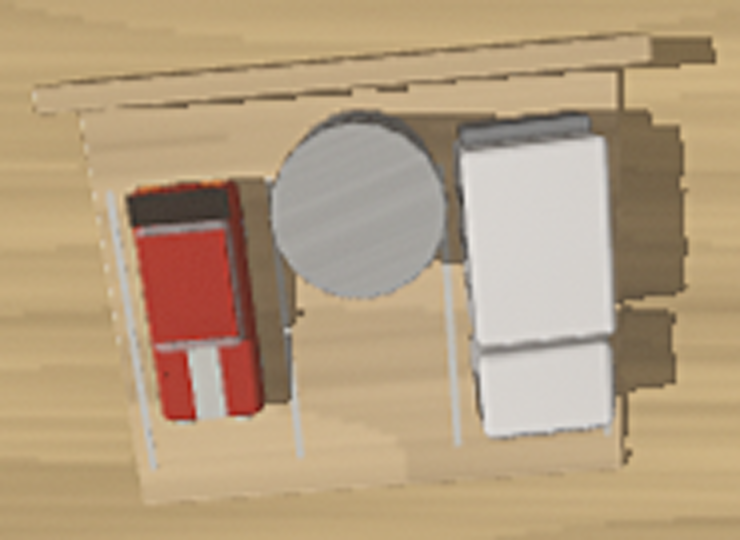

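Run:
```python
from h import *
c=get_calibration("wrist");c["cam_to_world"]=np.load("pics/w1.png.npy")
def W(n,pts,z):
    p=cast(c,np.array(pts)/4+[160-.375,90-.375],z)[:,:2];print(n,np.round(p,4).tolist(),"mean",np.round(p.mean(0),4),"L",np.round(np.linalg.norm(np.roll(p,-1,0)-p,axis=1),4));return p
def ang(a,b): d=b-a;return round(np.degrees(np.arctan2(d[1],d[0])),2)
f=W("deck front",[(145,503),(622,467)],.006);print(ang(f[1],f[0])-90)
for z in(.06,.066):
    w=W("wall rear top",[(33,92),(648,36)],z);print(ang(w[1],w[0])-90)
for n,l in (("l1",[(153,467),(110,192)]),("l2",[(299,457),(290,330)]),("l3",[(459,445),(447,265)])):
    l=W(n,l,.006);print(ang(*l))
t=W("truck roof",[(460,150),(606,135),(613,330),(478,345)],.068);print(ang(t[3],t[0]),ang(t[2],t[1]))
k=W("cabin roof",[(137,232),(228,222),(242,338),(157,350)],.039);print(ang(k[3],k[0]),ang(k[2],k[1]))
k=W("car body",[(133,190),(237,181),(262,412),(165,420)],.027);print(ang(k[3],k[0]),ang(k[2],k[1]))
W("tin",[(360,210),(273,210),(447,205)],.076)
im=cv2.imread("pics/w1.png");H,S,V=cv2.split(cv2.cvtColor(im,cv2.COLOR_BGR2HSV))
for n,m,z in(("mat",(H>95)&(H<130)&(S>15)&(np.arange(384)<270)[:,None]&(np.arange(512)<135),.004),("coast",(H<15)&(S>90)&(np.arange(512)>400)&(abs(np.arange(384)-193)<35)[:,None],.005)):
    cs,_=cv2.findContours(m.astype(np.uint8),0,1);q=max(cs,key=cv2.contourArea)[:,0];r=cv2.minAreaRect(cast(c,q,z)[:,:2].astype(np.float32));print(n,r)
```

```text
deck front [[0.4915, 0.0904], [0.509, -0.1172]] mean [ 0.5002 -0.0134] L [0.2084 0.2084]
4.829999999999998
wall rear top [[0.6677, 0.1058], [0.6863, -0.1013]] mean [0.677  0.0022] L [0.2079 0.2079]
5.150000000000006
wall rear top [[0.668, 0.1039], [0.6863, -0.0999]] mean [0.6772 0.002 ] L [0.2047 0.2047]
5.150000000000006
l1 [[0.5085, 0.0858], [0.6265, 0.0955]] mean [0.5675 0.0907] L [0.1185 0.1185]
4.66
l2 [[0.5133, 0.0226], [0.5699, 0.0251]] mean [0.5416 0.0238] L [0.0567 0.0567]
2.59
l3 [[0.519, -0.0463], [0.5975, -0.0394]] mean [ 0.5582 -0.0429] L [0.0787 0.0787]
5.05
truck roof [[0.6496, -0.0389], [0.6547, -0.0879], [0.587, -0.0951], [0.5813, -0.0472]] mean [ 0.6182 -0.0673] L [0.0492 0.0681 0.0482 0.0688]
6.88 6.05
cabin roof [[0.6164, 0.0784], [0.6202, 0.0444], [0.5756, 0.0409], [0.5707, 0.0738]] mean [0.5957 0.0594] L [0.0343 0.0448 0.0333 0.0459]
5.75 4.52
car body [[0.6302, 0.0815], [0.6337, 0.042], [0.5412, 0.0355], [0.5377, 0.075]] mean [0.5857 0.0585] L [0.0397 0.0927 0.0396 0.0928]
4.06 4.04
tin [[0.6306, -0.0053], [0.6305, 0.024], [0.6323, -0.0345]] mean [ 0.6311 -0.0052] L [0.0292 0.0585 0.0293]
mat ((0.39226168394088745, 0.23901519179344177), (0.001312459702603519, 0.003105123760178685), 44.676673889160156)
coast ((0.5681306719779968, -0.33072468638420105), (0.05740853771567345, 0.021091457456350327), 85.29078674316406)
```

Deck yaw is about 4.9° and its origin about (0.586,-0.006). The tin sits at deck x=45 mm and the vehicles at ±64 mm, which matches the given geometry. I'll approach the car with a grip forward of the tin.

arm_command(
  series="0 0 0 -0.027 0 0 0.55;0.1 -0.363 0.153 0 0 0 0.55;0.1 -0.363 0.153 0 0 0 0.55;0.35 0 0 0 0 0 0.55;0.35 0 0 0 0 0 0.55;0.35 0 0 0 0 0 0.55;0.35 0 0 0 0 0 0.55;0.35 0 0 0 0 0 0.55;0 0 0 0 0 0 0.55;0 0 0 0 0 0 0.55",
)

```text
clock: 3.02
position: [0.5675, 0.056, 0.1055]
ee_rot: [-0.029, -0.705, -0.029, 0.708]
contact_force: [0.9, -0.4, 0.3]
width: 0.0665
```

Run:
```python
from h import *
go([.5688,.057,.007]);print(manip.get_state()["width"])
im,c=grab("wrist","w2.png")
```

```text
at [0.5675 0.056  0.1055] ty heading -85.24 tx [-0.004 -0.    -1.   ] shift [ 0.985 -0.009 -0.017]
0.06651385414272971
```

View pics/w2.png

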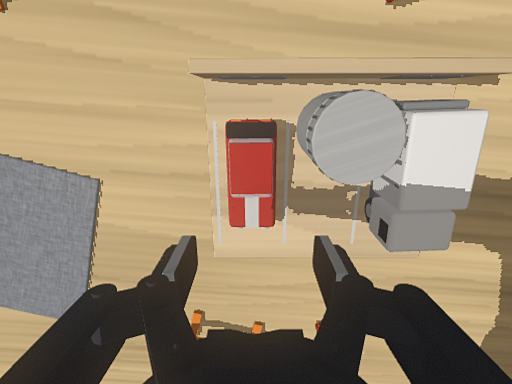

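The car at (252,175) is in line with the tool and its centre is 2–3 px left of the jaw midline. I'll check the numbers.

Run:
```python
from h import *
c=get_calibration("wrist");c["cam_to_world"]=np.load("pics/w2.png.npy")
M=rot(manip.get_state()["ee_rot"]);p=manip.get_state()["position"]
for n,uv,z in(("nose",[(229,226),(275,226)],.024),("roof",[(230,140),(274,140),(274,195),(230,195)],.039),("tin",[(357,137),(312,137),(405,137)],.076),("wall top rear",[(190,60),(500,58)],.066)):
    w=cast(c,uv,z);print(n,np.round(w[:,:2],4).tolist(),np.round(w.mean(0),4)," tool:",np.round((w-p)@M,4)[:,1:].tolist())
```

```text
nose [[0.5362, 0.0766], [0.5397, 0.0349]] [0.538  0.0557 0.024 ]  tool: [[-0.0232, 0.0316], [0.0187, 0.0317]]
roof [[0.6164, 0.0787], [0.6192, 0.0453], [0.5748, 0.0406], [0.5718, 0.0763]] [0.5956 0.0602 0.039 ]  tool: [[-0.0186, -0.0485], [0.0149, -0.0485], [0.0159, -0.0038], [-0.0199, -0.0038]]
tin [[0.6307, -0.0031], [0.6284, 0.0249], [0.6332, -0.0331]] [ 0.6308 -0.0038  0.076 ]  tool: [[0.0642, -0.056], [0.036, -0.056], [0.0942, -0.056]]
wall top rear [[0.6669, 0.1035], [0.6837, -0.0837]] [0.6753 0.0099 0.066 ]  tool: [[-0.0391, -0.1009], [0.1488, -0.1021]]
```

arm_command(
  series="0.25 -0.021 0 0 0 0 0.55;0.25 0 0 0 0 0 0.55;0.25 0 0 0 0 0 0.55;0.235 0 0 0 0 0 0.55;0 0 0 0 0 0 0.55;0 0 0 0 0 0 0.55",
)

```text
clock: 3.57
position: [0.5703, 0.0588, 0.0094]
ee_rot: [0.03, 0.707, 0.03, -0.706]
contact_force: [1.2, 0.2, 0.3]
width: 0.0661
```

arm_command(
  series="0 0 0 0 0 0 -1;0 0 0 0 0 0 -1;0 0 0 0 0 0 -1;0 0 0 0 0 0 -1;0 0 0 0 0 0 -1;0 0 0 0 0 0 -1",
  squeeze=35,
)

```text
clock: 4.07
position: [0.5713, 0.0591, 0.0106]
ee_rot: [0.03, 0.708, 0.03, -0.704]
contact_force: [0.0, 1.6, 6.8]
width: 0.0412
```

arm_command(
  series="-0.1 0 0 0 0 0 -1;-0.35 0 0 0 0 0 -1;-0.35 0 0 0 0 0 -1;0 -0.2 0 0 0 0 -1;0 -0.4 0.06 0 0 0 -1;0 -0.4 0.06 0 0 0 -1;0 -0.4 0.06 0 0 0 -1;0 -0.4 0.06 0 0 0 -1;0 -0.4 0.06 0 0 0 -1;0 -0.4 0.06 0 0 0 -1;0 -0.4 0.06 0 0 0 -1;0 -0.3 0.06 0 0 0 -1",
)

```text
clock: 5.07
position: [0.4925, 0.3873, 0.0891]
ee_rot: [0.03, 0.707, 0.031, -0.706]
contact_force: [1.2, -0.2, -0.0]
width: 0.0411
```

arm_command(
  series="0 0 0 0 0 0 -1;0.3 0 0 0 0 0 -1;0.3 0 0 0 0 0 -1;0.1 0 0 0 0 0 -1;0 0 0 0 0 0 -1;0 0 0 0 0 0 -1",
)

```text
clock: 5.57
position: [0.4936, 0.3836, 0.0182]
ee_rot: [-0.03, -0.706, -0.029, 0.707]
contact_force: [0.3, 0.2, -0.3]
width: 0.0412
```

Run:
```python
from h import *
go([.5,.38,.01]);print(manip.get_state()["width"],manip.get_state()["contact_force"])
im,c=grab("scene","s2.png")
cv2.imwrite("pics/s2c.png",cv2.resize(im[60:260,180:440,::-1],None,fx=3,fy=3,interpolation=cv2.INTER_CUBIC))
```

```text
at [0.4936 0.3836 0.0182] ty heading -85.2 tx [-0. -0. -1.] shift [ 0.082  0.041 -0.06 ]
0.04123247585280713 [ 0.25765129  0.21280384 -0.29921836]
```

View pics/s2c.png

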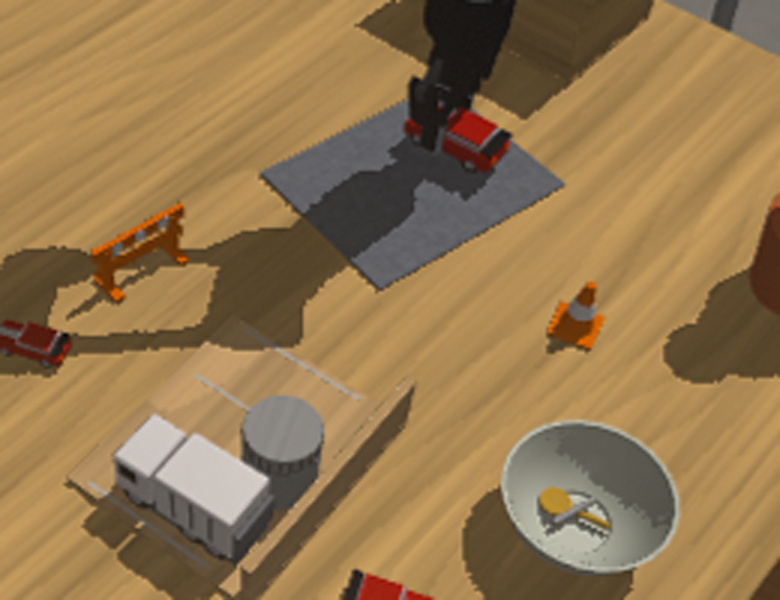

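The car is held level over the mat at about (460,135) in the crop. I'll lower it and release it.

arm_command(
  series="0.05 0 0 0 0 0 -1;0.03 0 0 0 0 0 -1;0.01 0 0 0 0 0 -1;0 0 0 0 0 0 -1;0 0 0 0 0 0 -1",
)

```text
clock: 6.03
position: [0.4935, 0.384, 0.009]
ee_rot: [0.03, 0.707, 0.03, -0.706]
contact_force: [0.3, -0.1, -1.9]
width: 0.0413
```

arm_command(
  series="0.015 0 0 0 0 0 -1;0 0 0 0 0 0 -1;0 0 0 0 0 0 -1",
)

```text
clock: 6.28
position: [0.4937, 0.3841, 0.0086]
ee_rot: [0.03, 0.707, 0.03, -0.706]
contact_force: [-1.4, -1.4, 5.6]
width: 0.0411
```

arm_command(
  series="0 0 0 0 0 0 0.2;0 0 0 0 0 0 0.55;0 0 0 0 0 0 0.55;-0.1 0 0 0 0 0 0.55;-0.35 0 0 0 0 0 0.55;-0.4 0 0 0 0 0 0.55;-0.4 0 0 0 0 0 0.55;0 0.2 0 0 0 0 0.55;0 0.4 -0.1 0 0 0 0.55;0 0.4 -0.1 0 0 0 0.55;0 0.4 -0.1 0 0 0 0.55",
)

```text
clock: 7.2
position: [0.5353, 0.2461, 0.1335]
ee_rot: [0.03, 0.707, 0.031, -0.706]
contact_force: [0.3, 0.6, -0.8]
width: 0.0658
```

arm_command(
  series="0 0.4 -0.1 0 0 0 0.55;0 0.4 -0.1 0 0 0 0.55;0 0.4 -0.1 0 0 0 0.48;0 0.4 -0.1 0 0 0 0.48;0 0.4 -0.1 0 0 0 0.48;0 0.4 0 0 0 0 0.48;0 0.4 0 0 0 0 0.48;0 0.2 0 0 0 0 0.48;0 0 0 0 0 0 0.48;0 0 0 0 0 0 0.48",
)

```text
clock: 8.03
position: [0.6101, -0.0488, 0.1327]
ee_rot: [0.029, 0.707, 0.029, -0.706]
contact_force: [0.0, 0.5, -1.2]
width: 0.0628
```

Run:
```python
from h import *
go([.5928,-.0695,.02]);print(manip.get_state()["width"])
im,c=grab("wrist","w3.png")
```

```text
at [ 0.6101 -0.0488  0.1327] ty heading -85.34 tx [ 0.  0. -1.] shift [1.127 0.192 0.19 ]
0.06276371442959058
```

View pics/w3.png

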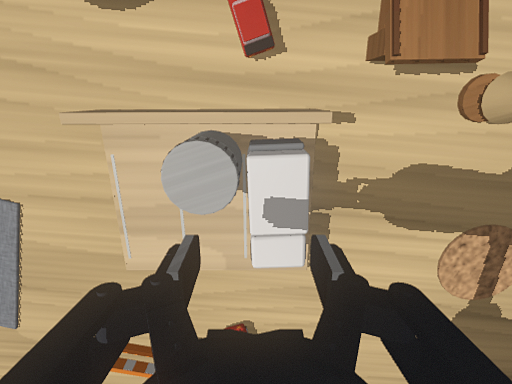

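The truck roof spans (247,154) to (308,235) and the tin top centre is at (201,176).

Run:
```python
from h import *
c=get_calibration("wrist");c["cam_to_world"]=np.load("pics/w3.png.npy")
M=rot(manip.get_state()["ee_rot"]);p=manip.get_state()["position"]
for n,uv,z in(("truck",[(247,154),(308,152),(308,234),(250,235)],.068),("tin",[(201,176),(162,176),(240,176)],.076)):
    w=cast(c,uv,z);print(n,np.round(w.mean(0),4)," tool:",np.round((w-p)@M,4)[:,1:].tolist(),np.round((w.mean(0)-p)@M,4))
```

```text
truck [ 0.6179 -0.0676  0.068 ]  tool: [[-0.0043, -0.0405], [0.0426, -0.042], [0.0468, 0.0283], [-0.0024, 0.0291]] [ 0.0646  0.0207 -0.0063]
tin [ 0.6319 -0.0064  0.076 ]  tool: [[-0.0392, -0.0253], [-0.0688, -0.0253], [-0.0095, -0.0252]] [ 0.0566 -0.0391 -0.0253]
```

arm_command(
  series="0 0.21 0.205 0 0 0 0.48;0 0 0 0 0 0 0.48;0.3 0 0 0 0 0 0.48;0.3 0 0 0 0 0 0.48;0.3 0 0 0 0 0 0.48;0.23 0 0 0 0 0 0.48;0 0 0 0 0 0 0.48;0 0 0 0 0 0 0.48",
)

```text
clock: 8.75
position: [0.5906, -0.0687, 0.0186]
ee_rot: [-0.03, -0.705, -0.031, 0.707]
contact_force: [0.4, -0.8, 0.3]
width: 0.0635
```

arm_command(
  series="0 0 0 0 0 0 -1;0 0 0 0 0 0 -1;0 0 0 0 0 0 -1;0 0 0 0 0 0 -1;0 0 0 0 0 0 -1;0 0 0 0 0 0 -1",
)

```text
clock: 9.25
position: [0.5926, -0.0703, 0.021]
ee_rot: [0.03, 0.708, 0.03, -0.705]
contact_force: [-0.1, 1.1, 6.7]
width: 0.0498
```

arm_command(
  series="-0.1 0 0 0 0 0 -1;-0.35 0 0 0 0 0 -1;-0.35 0 0 0 0 0 -1;-0.2 0 0 0 0 0 -1;0 -0.2 0 0 0 0 -1;0 -0.37 0.1 0 0 0 -1;0 -0.37 0.1 0 0 0 -1;0 -0.37 0.1 0 0 0 -1;0 -0.37 0.1 0 0 0 -1;0 -0.37 0.1 0 0 0 -1;0 -0.37 0.1 0 0 0 -1;0 -0.37 0.1 0 0 0 -1",
)

```text
clock: 10.25
position: [0.4972, 0.203, 0.1198]
ee_rot: [0.03, 0.707, 0.029, -0.706]
contact_force: [0.3, -0.1, -1.5]
width: 0.05
```

arm_command(
  series="0 -0.37 0.1 0 0 0 -1;0 -0.38 0.05 0 0 0 -1;0 0 0 0 0 0 -1;0.3 0 0 0 0 0 -1;0.3 0 0 0 0 0 -1;0.3 0 0 0 0 0 -1;0.06 0 0 0 0 0 -1;0 0 0 0 0 0 -1;0 0 0 0 0 0 -1",
)

```text
clock: 11.0
position: [0.4778, 0.2752, 0.0241]
ee_rot: [0.03, 0.707, 0.03, -0.706]
contact_force: [0.8, -0.4, -1.7]
width: 0.0496
```

arm_command(
  series="0.03 0 0 0 0 0 -1;0.015 0 0 0 0 0 -1;0.01 0 0 0 0 0 -1;0 0 0 0 0 0 -1;0 0 0 0 0 0 -1",
)

```text
clock: 11.42
position: [0.4779, 0.2755, 0.019]
ee_rot: [0.03, 0.707, 0.03, -0.706]
contact_force: [-0.8, -1.2, 5.3]
width: 0.05
```

arm_command(
  series="0 0 0 0 0 0 0.3;0 0 0 0 0 0 0.6;0 0 0 0 0 0 0.6;-0.1 0 0 0 0 0 0.6;-0.4 0 0 0 0 0 0.6;-0.4 0 0 0 0 0 0.6;-0.4 0 0 0 0 0 1;0 0.33 -0.15 0 0 0 1;0 0.33 -0.15 0 0 0 1;0 0.33 -0.15 0 0 0 1;0 0.33 -0.15 0 0 0 1;0 0.33 -0.15 0 0 0 1",
)

```text
clock: 12.42
position: [0.5661, 0.1158, 0.1487]
ee_rot: [0.03, 0.707, 0.03, -0.706]
contact_force: [-0.3, -0.0, -0.5]
width: 0.0855
```

arm_command(
  series="0 0.33 -0.15 0 0 0 1;0 0.33 -0.15 0 0 0 1;0 0.33 -0.12 0 0 0 1;0 0.29 -0.12 0 0 0 1;0 0 0 0 0 0 1;0 0 0 0 0 0 1",
)

```text
clock: 12.92
position: [0.6306, -0.0076, 0.1479]
ee_rot: [-0.029, -0.706, -0.029, 0.707]
contact_force: [0.2, 0.4, 0.3]
width: 0.0853
```

Run:
```python
from h import *
go([.6312,-.0052,.03])
im,c=grab("wrist","w4.png")
im2,_=grab("top","top4.png")
a=cv2.resize(im2[140:300,40:290,::-1],None,fx=2,fy=2,interpolation=cv2.INTER_CUBIC)
b=im[:,:,::-1]
o=np.zeros((600,800,3),np.uint8);o[:320,:500]=a;o[320:,:]=cv2.resize(b,(800,600))[40:320]
cv2.imwrite("pics/m4.png",o)
```

```text
at [ 0.6306 -0.0076  0.1479] ty heading -85.35 tx [-0.  0. -1.] shift [ 1.179 -0.023 -0.008]
```

View pics/m4.png

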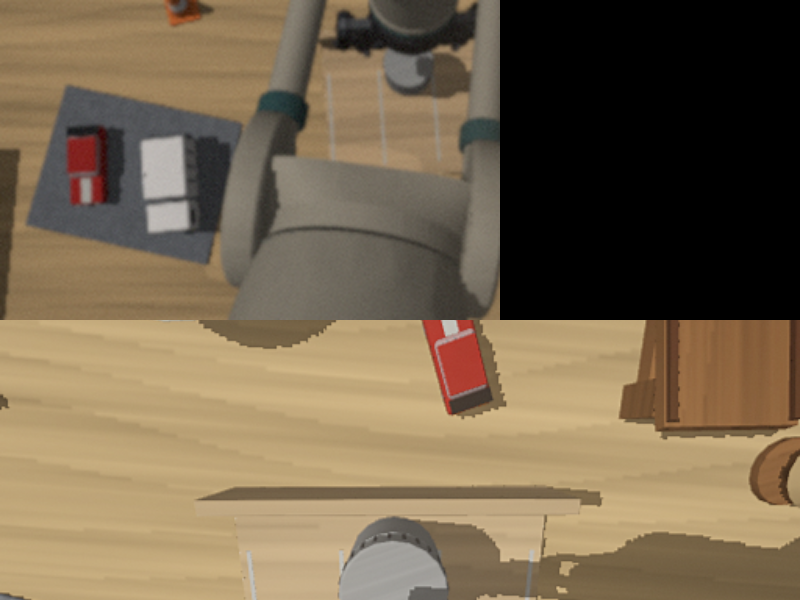

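Both vehicles stand on the mat (crop at (87,165) and (168,183)), and the tin is centred under the jaws to about 2 mm. I'll descend on the tin.

arm_command(
  series="0 -0.022 0 0 0 0 1;0.3 0 0 0 0 0 1;0.3 0 0 0 0 0 1;0.3 0 0 0 0 0 1;0.28 0 0 0 0 0 1;0 0 0 0 0 0 1;0 0 0 0 0 0 1",
)

```text
clock: 13.6
position: [0.6284, -0.0023, 0.0289]
ee_rot: [-0.03, -0.705, -0.031, 0.708]
contact_force: [0.1, 0.5, 1.6]
width: 0.0856
```

arm_command(
  series="0 0 0 0 0 0 -1;0 0 0 0 0 0 -1;0 0 0 0 0 0 -1;0 0 0 0 0 0 -1;0 0 0 0 0 0 -1;0 0 0 0 0 0 -1",
  squeeze=45,
)

```text
clock: 14.1
position: [0.6319, -0.0037, 0.0325]
ee_rot: [0.03, 0.708, 0.03, -0.705]
contact_force: [-0.7, 1.5, 5.9]
width: 0.0593
```

Run:
```python
from h import *
c=get_calibration("wrist");c["cam_to_world"]=np.load("pics/w1.png.npy")
print(cast(c,[(404.5,193),(464.5,193),(434,166.5),(434,220)],.005))
c=get_calibration("wrist");c["cam_to_world"]=np.load("pics/w3.png.npy")
print(cast(c,[(438,268),(480,226)],.005))
c=get_calibration("scene")
print(cast(c,[(112,288),(162,286),(139,264.5),(135,310)],.005))
go([.5274,-.3234,.1])
```

```text
[[ 0.53364028 -0.26829047  0.005     ]
 [ 0.53392369 -0.37085253  0.005     ]
 [ 0.58022321 -0.30879433  0.005     ]
 [ 0.48320179 -0.32950871  0.005     ]]
[[ 0.5221277  -0.26962643  0.005     ]
 [ 0.57859142 -0.29971227  0.005     ]]
[[ 0.49910021 -0.35903183  0.005     ]
 [ 0.57126871 -0.28554304  0.005     ]
 [ 0.49685231 -0.28857209  0.005     ]
 [ 0.57155532 -0.35447725  0.005     ]]
at [ 0.6319 -0.0037  0.0325] ty heading -85.18 tx [ 0.005 -0.    -1.   ] shift [-0.679  3.099  1.307]
```

arm_command(
  series="-0.1 0 0 0 0 0 -1;-0.3 0 0 0 0 0 -1;-0.3 0 0 0 0 0 -1;-0.3 0 0 0 0 0 -1;0 0.2 0.1 0 0 0 -1;0 0.3 0.17 0 0 0 -1;0 0.3 0.17 0 0 0 -1;0 0.3 0.17 0 0 0 -1;0 0.3 0.17 0 0 0 -1;0 0.3 0.17 0 0 0 -1;0 0 0 0 0 0 -1;0 0 0 0 0 0 -1",
)

```text
clock: 15.1
position: [0.5486, -0.1826, 0.1304]
ee_rot: [0.028, 0.707, 0.028, -0.706]
contact_force: [-0.1, 0.7, -2.0]
width: 0.0594
```

Run:
```python
from h import *
print(manip.get_state()["width"],manip.get_state()["contact_force"])
im,c=grab("wrist","w5.png");go([.531,-.321,.1])
```

```text
0.059406492746473555 [-0.08082416  0.72066991 -1.98636689]
at [ 0.5492 -0.1814  0.1303] ty heading -85.31 tx [ 0.     0.001 -1.   ] shift [0.302 1.377 0.296]
```

View pics/w5.png

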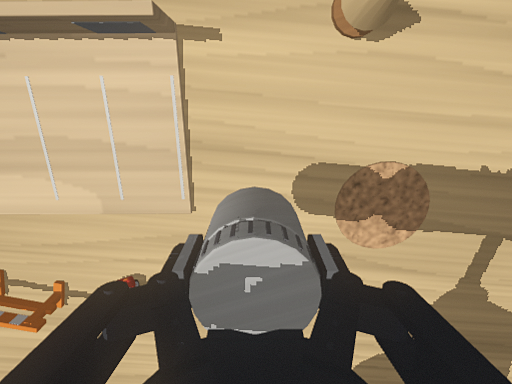

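The coaster ellipse spans columns 335–430 and rows 161–248. The tin's lid is centred near (255,285), between the pads.

Run:
```python
from h import *
from scipy.optimize import least_squares
c=get_calibration("wrist");c["cam_to_world"]=np.load("pics/w5.png.npy")
t=np.linspace(0,2*np.pi,721)
def ext(cx,cy,z,r):
    p=proj(c,np.c_[cx+r*np.cos(t),cy+r*np.sin(t),z+0*t]);return np.r_[p.min(0),p.max(0)]
im=cv2.imread("pics/w5.png");H,S,V=cv2.split(cv2.cvtColor(im,cv2.COLOR_BGR2HSV))
m=((H<15)&(S>95)).astype(np.uint8);m[:150]=0;m[260:]=0;m[:,:325]=0;m[:,440:]=0
m=cv2.morphologyEx(m,cv2.MORPH_OPEN,np.ones((3,3)))
cs,_=cv2.findContours(m,0,1);q=cv2.convexHull(max(cs,key=cv2.contourArea))[:,0]
w=cast(c,q,.005)[:,:2].astype(np.float32);print("hull",cv2.boundingRect(q),cv2.minEnclosingCircle(w),cv2.minAreaRect(w)[:2])
r=least_squares(lambda x:ext(x[0],x[1],.005,.05)-[335,161,430,248],[.53,-.32]);print(r.x,r.fun)
s=manip.get_state();M=rot(s["ee_rot"]);p=s["position"]
print("lid tool",np.round((cast(c,[(190,284),(321,284),(255,284),(254,333)],p[2]+.0435)-p)@M,4))
print("base far",np.round((cast(c,[(254,187)],p[2]-.0265)-p)@M,4))
go([*r.x,.1])
```

```text
hull (374, 210, 5, 4) ((0.5254907011985779, -0.31479936838150024), 0.0026678794529289007) ((0.5254911780357361, -0.314804345369339), (0.00347572541795671, 0.004438341129571199))
[ 0.53118632 -0.32012071] [-0.15669274 -0.24614446  0.15437666  0.32751466]
lid tool [[-0.0435 -0.0267 -0.0041]
 [-0.0435  0.0301 -0.004 ]
 [-0.0435  0.0015 -0.0041]
 [-0.0435  0.001   0.0232]]
base far [[ 0.0265  0.001  -0.0255]]
at [ 0.5492 -0.1814  0.1303] ty heading -85.31 tx [ 0.     0.001 -1.   ] shift [0.302 1.368 0.293]
```

Run:
```python
from h import *
im,c=grab("scene","s6.png")
s=manip.get_state();p=s["position"]
print(proj(c,[p+[0,0,.04],p-[0,0,.03]]))
u,v=proj(c,p)[0].astype(int)
cv2.imwrite("pics/s6c.png",cv2.resize(im[max(v-60,0):v+60,u-70:u+70,::-1],None,fx=5,fy=5,interpolation=cv2.INTER_CUBIC));print(u-70,v-60)
```

```text
[[181.62110777 205.71678183]
 [186.92801351 224.87114613]]
114 157
```

View pics/s6c.png

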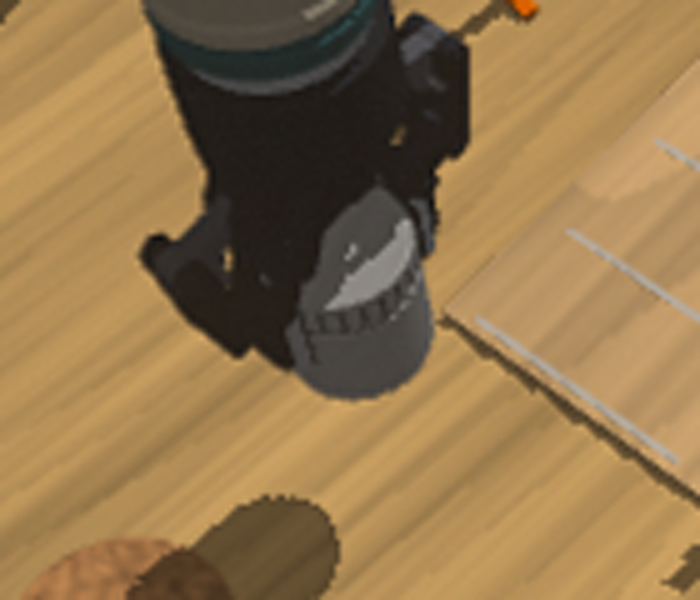

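The scene crop and the wrist view both suggest the tin leans about 0.06–0.1 rad in the grip, top away from the robot. I'll take it over the coaster, tilt the tool 0.06 rad to level it, then lower.

arm_command(
  series="0 0.2 0.043 0 0 0 -1;0 0.29 0.0625 0 0 0 -1;0 0.29 0.0625 0 0 0 -1;0 0.29 0.0625 0 0 0 -1;0 0.29 0.0625 0 0 0 -1;0 0 0 0 0.02 0 -1;0.2 0 0.012 0 0 0 -1;0.3 0 0.018 0 0 0 -1;0.25 0 0.015 0 0 0 -1;0.1 0 0.006 0 0 0 -1;0 0 0 0 0 0 -1;0 0 0 0 0 0 -1",
)

```text
clock: 16.2
position: [0.5329, -0.3183, 0.0448]
ee_rot: [0.029, 0.728, 0.031, -0.684]
contact_force: [-0.1, 0.1, -2.2]
width: 0.0592
```

Run:
```python
from h import *
print(manip.get_state()["contact_force"]);go([.5312,-.3201,.0315])
im,c=grab("scene","s7.png")
cv2.imwrite("pics/s7c.png",cv2.resize(im[200:330,70:210,::-1],None,fx=4.6,fy=4.6,interpolation=cv2.INTER_CUBIC))
```

```text
[-0.06386209  0.12356166 -2.23558462]
at [ 0.5329 -0.3183  0.0448] ty heading -85.1 tx [ 0.062  0.006 -0.998] shift [0.131 0.016 0.027]
```

View pics/s7c.png

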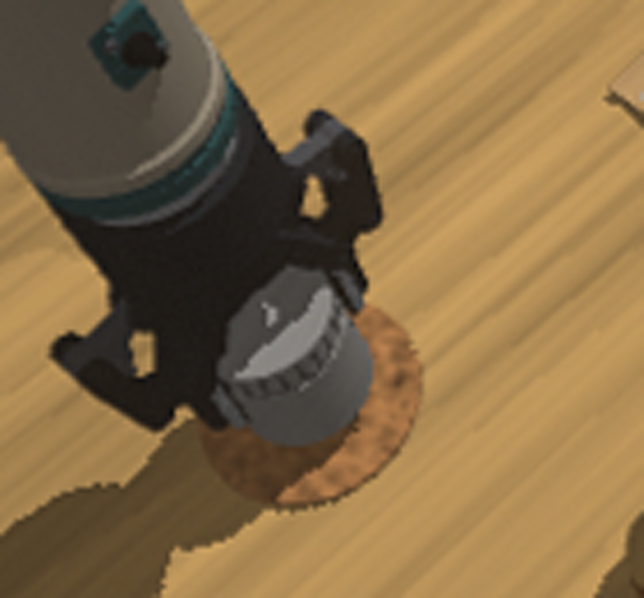

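The tin is nearly upright and centred above the coaster. I'll lower it slowly.

arm_command(
  series="0.05 0.008 0.003 0 0 0 -1;0.04 0.008 0.003 0 0 0 -1;0.02 0 0.001 0 0 0 -1;0 0 0 0 0 0 -1;0 0 0 0 0 0 -1",
)

```text
clock: 16.67
position: [0.5322, -0.3207, 0.0338]
ee_rot: [0.029, 0.728, 0.031, -0.684]
contact_force: [0.0, 0.1, -2.9]
width: 0.0589
```

arm_command(
  series="0.015 0 0 0 0 0 -1;0.01 0 0 0 0 0 -1;0 0 0 0 0 0 -1;0 0 0 0 0 0 -1",
)

```text
clock: 17.0
position: [0.5327, -0.3209, 0.033]
ee_rot: [0.029, 0.729, 0.03, -0.683]
contact_force: [-1.4, 2.1, 6.6]
width: 0.0594
```

arm_command(
  series="0.015 0 0 0 0 0 -1;0 0 0 0 0 0 -1;0 0 0 0 0 0 -1",
)

```text
clock: 17.25
position: [0.5343, -0.3209, 0.0323]
ee_rot: [0.029, 0.73, 0.03, -0.682]
contact_force: [1.1, 3.5, 9.2]
width: 0.0588
```

arm_command(
  series="0 0 0 0 0 0 0.42;0 0 0 0 0 0 0.46;0 0 0 0 0 0 0.55;0 0 0 0 0 0 0.8;0 0 0 0 0 0 1;0 0 0 0 0 0 1;-0.1 0 0 0 0 0 1;-0.3 0 0 0 0 0 1;-0.4 0 0 0 0 0 1;-0.4 0 0 0 0 0 1;0 0 0 0 -0.02 0 1;0 0 0 0 0 0 1",
)

```text
clock: 18.25
position: [0.5279, -0.3228, 0.1535]
ee_rot: [0.032, 0.709, 0.028, -0.704]
contact_force: [0.4, -0.2, -0.3]
width: 0.0856
```

Run:
```python
from h import *
go([.4937,.384,.0085]);go([.4937,.384,.0085])
im,c=grab("wrist","w8.png")
im2,_=grab("scene","s8.png")
o=np.zeros((600,800,3),np.uint8);o[:384,:512]=im[:,:,::-1]
o[390:600,:400]=cv2.resize(im2[200:305,60:260,::-1],(400,210),interpolation=cv2.INTER_CUBIC)
o[390:600,400:]=cv2.resize(im2[60:165,220:420,::-1],(400,210),interpolation=cv2.INTER_CUBIC)
cv2.imwrite("pics/m8.png",o)
```

```text
at [ 0.5279 -0.3228  0.1535] ty heading -85.14 tx [ 0.006 -0.005 -1.   ] shift [ 1.41  -7.08  -0.249]
at [ 0.5279 -0.3228  0.1535] ty heading -85.14 tx [ 0.006 -0.005 -1.   ] shift [ 1.41  -7.08  -0.249]
```

View pics/m8.png

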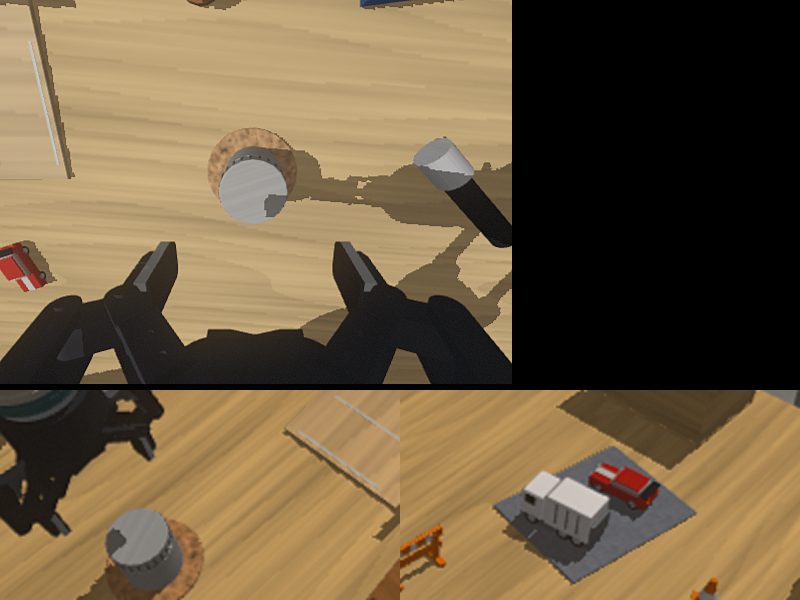

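The tin stands upright on the coaster, with its lid centre near (253,191). I'll measure the offset.

Run:
```python
from h import *
from scipy.optimize import least_squares
c=get_calibration("wrist");c["cam_to_world"]=np.load("pics/w8.png.npy")
t=np.linspace(0,2*np.pi,721)
def ext(cx,cy,z,r):
    p=proj(c,np.c_[cx+r*np.cos(t),cy+r*np.sin(t),z+0*t]);return np.r_[p.min(0),p.max(0)]
for n,z,r,o in(("tin",.075,.03,[219,np.nan,288,224]),("coaster",.005,.05,[207.5,127,297.5,np.nan])):
    o=np.array(o);k=~np.isnan(o)
    s=least_squares(lambda x:(ext(*x,z,r)-o)[k],[.53,-.32]);print(n,s.x,s.fun)
```

```text
tin [ 0.5326799  -0.32212087] [-0.41594042  0.41751937  0.03821047]
coaster [ 0.53100354 -0.32136401] [-0.25701     0.02489315  0.25820461]
```

Tin offset is about 2 mm. Next, back to the truck.

arm_command(
  series="0 -0.2 0 0 0 0 1;0 -0.4 0 0 0 0 1;0 -0.4 0 0 0 0 1;0 -0.4 0 0 0 0 1;0 -0.4 0 0 0 0 1;0 -0.4 0 0 0 0 1;0 -0.4 0 0 0 0 1;0 -0.4 0 0 0 0 0.6;0 -0.4 0 0 0 0 0.6;0 -0.4 0 0 0 0 0.6;0 -0.4 0 0 0 0 0.6;0 -0.4 0 0 0 0 0.6",
)

```text
clock: 19.35
position: [0.4839, 0.1386, 0.1476]
ee_rot: [-0.03, -0.705, -0.03, 0.708]
contact_force: [0.9, -0.8, -0.3]
width: 0.0684
```

arm_command(
  series="0 -0.4 0 0 0 0 0.6;0 -0.4 0 0 0 0 0.6;0 -0.4 0 0 0 0 0.6;0 -0.2 0 0 0 0 0.6;0 0 0 0 0 0 0.6;0 0 0 0 0 0 0.6",
)

```text
clock: 19.85
position: [0.4727, 0.2767, 0.1474]
ee_rot: [-0.031, -0.705, -0.03, 0.708]
contact_force: [0.5, 0.1, -0.5]
width: 0.0688
```

Run:
```python
from h import *
go([.4779,.2755,.019])
im,c=grab("wrist","w9.png")
H,S,V=cv2.split(cv2.cvtColor(im,cv2.COLOR_RGB2HSV))
m=((S<40)&(V>150)).astype(np.uint8);cs,_=cv2.findContours(m,0,1);k=max(cs,key=cv2.contourArea)
print(cv2.boundingRect(k),cv2.contourArea(k))
s=manip.get_state();M=rot(s["ee_rot"])
w=(cast(c,k[:,0],.066)-s["position"])@M;print(cv2.minAreaRect(w[:,1:].astype(np.float32)))
```

```text
at [0.4727 0.2767 0.1474] ty heading -85.03 tx [-0.004 -0.002 -1.   ] shift [ 1.284  0.015 -0.055]
(193, 118, 93, 119) 7363.5
((-0.014847198501229286, -0.013045407831668854), (0.10571470856666565, 0.07914266735315323), 89.36039733886719)
```

View pics/w9.png

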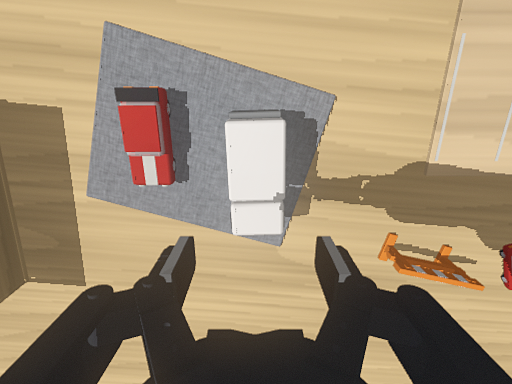

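The truck's roof is centred at column 256, in line with the jaws. Descending.

arm_command(
  series="0 0.013 -0.055 0 0 0 0.6;0.3 0 0 0 0 0 0.6;0.35 0 0 0 0 0 0.6;0.35 0 0 0 0 0 0.6;0.28 0 0 0 0 0 0.6;0 0 0 0 0 0 0.6;0 0 0 0 0 0 0.6",
)

```text
clock: 20.48
position: [0.4796, 0.2739, 0.0203]
ee_rot: [-0.03, -0.705, -0.028, 0.708]
contact_force: [0.4, -0.2, 0.5]
width: 0.0681
```

arm_command(
  series="0 0 0 0 0 0 -1;0 0 0 0 0 0 -1;0 0 0 0 0 0 -1;0 0 0 0 0 0 -1;0 0 0 0 0 0 -1;0 0 0 0 0 0 -1",
  squeeze=35,
)

```text
clock: 20.98
position: [0.4818, 0.2761, 0.0234]
ee_rot: [0.03, 0.708, 0.03, -0.705]
contact_force: [0.6, -0.6, 6.7]
width: 0.0502
```

arm_command(
  series="-0.1 0 0 0 0 0 -1;-0.35 0 0 0 0 0 -1;-0.35 0 0 0 0 0 -1;-0.2 0 0 0 0 0 -1;0 0.2 -0.05 0 0 0 -1;0 0.37 -0.1 0 0 0 -1;0 0.37 -0.1 0 0 0 -1;0 0.37 -0.1 0 0 0 -1;0 0.37 -0.1 0 0 0 -1;0 0.37 -0.1 0 0 0 -1;0 0.37 -0.1 0 0 0 -1;0 0.37 -0.1 0 0 0 -1",
)

```text
clock: 21.98
position: [0.5782, 0.0026, 0.1221]
ee_rot: [0.03, 0.706, 0.03, -0.706]
contact_force: [0.9, 0.4, -0.6]
width: 0.0499
```

arm_command(
  series="0 0.37 -0.1 0 0 0 -1;0 0.38 0 0 0 0 -1;0 0 0 0 0 0 -1;0.3 0 0 0 0 0 -1;0.3 0 0 0 0 0 -1;0.2 0 0 0 0 0 -1;0 0 0 0 0 0 -1;0 0 0 0 0 0 -1;0 0 0 0 0 0 -1",
)

```text
clock: 22.73
position: [0.5956, -0.0697, 0.0428]
ee_rot: [0.03, 0.707, 0.03, -0.706]
contact_force: [0.8, -0.3, -1.3]
width: 0.0498
```

Run:
```python
from h import *
go([.5965,-.0697,.0254]);print(manip.get_state()["width"],manip.get_state()["contact_force"])
```

```text
at [ 0.5956 -0.0697  0.0428] ty heading -85.16 tx [ 0.002 -0.    -1.   ] shift [ 0.174  0.001 -0.009]
0.049771779411321194 [ 0.83541338 -0.3413811  -1.32431376]
```

arm_command(
  series="0.08 0 -0.008 0 0 0 -1;0.06 0 0 0 0 0 -1;0.02 0 0 0 0 0 -1;0 0 0 0 0 0 -1;0 0 0 0 0 0 -1",
)

```text
clock: 23.15
position: [0.5955, -0.0697, 0.0256]
ee_rot: [0.03, 0.707, 0.03, -0.706]
contact_force: [0.3, 0.2, -0.7]
width: 0.0497
```

arm_command(
  series="0.01 0 0 0 0 0 -1;0.01 0 0 0 0 0 -1;0 0 0 0 0 0 -1;0 0 0 0 0 0 -1",
)

```text
clock: 23.48
position: [0.5955, -0.0697, 0.0254]
ee_rot: [0.03, 0.707, 0.03, -0.706]
contact_force: [-4.0, 0.3, 10.8]
width: 0.0503
```

arm_command(
  series="0 0 0 0 0 0 0.2;0 0 0 0 0 0 0.5;0 0 0 0 0 0 0.55;-0.1 0 0 0 0 0 0.55;-0.4 0 0 0 0 0 0.55;-0.4 0 0 0 0 0 0.55;-0.3 0 0 0 0 0 0.55;0 -0.3 0 0 0 0 0.55;0 -0.4 0.06 0 0 0 0.55;0 -0.4 0.06 0 0 0 0.55;0 -0.4 0.06 0 0 0 0.55;0 -0.4 0.06 0 0 0 0.55",
)

```text
clock: 24.48
position: [0.5549, 0.119, 0.1441]
ee_rot: [0.029, 0.707, 0.029, -0.706]
contact_force: [0.4, 0.3, 0.3]
width: 0.0662
```

arm_command(
  series="0 -0.4 0.06 0 0 0 0.55;0 -0.4 0.06 0 0 0 0.55;0 -0.4 0.06 0 0 0 0.55;0 -0.4 0.06 0 0 0 0.55;0 -0.4 0.06 0 0 0 0.55;0 -0.4 0.06 0 0 0 0.55;0 -0.31 0.026 0 0 0 0.55;0 0 0 0 0 0 0.55;0 0 0 0 0 0 0.55",
)

```text
clock: 25.23
position: [0.4936, 0.3859, 0.1435]
ee_rot: [0.031, 0.707, 0.031, -0.706]
contact_force: [0.5, -0.8, 0.4]
width: 0.066
```

Run:
```python
from h import *
go([.4937,.3841,.0086])
im,c=grab("wrist","w10.png")
H,S,V=cv2.split(cv2.cvtColor(im,cv2.COLOR_RGB2HSV))
m=(((H<6)|(H>174))&(S>150)).astype(np.uint8);m[:,:180]=0;m[:,330:]=0;m=cv2.morphologyEx(m,3,np.ones((9,9)))
cs,_=cv2.findContours(m,0,1);k=max(cs,key=cv2.contourArea)
s=manip.get_state();M=rot(s["ee_rot"])
w=(cast(c,k[:,0],.025)-s["position"])@M;print(cv2.boundingRect(k),cv2.minAreaRect(w[:,1:].astype(np.float32)),w[:,2].max())
```

```text
at [0.4936 0.3859 0.1435] ty heading -84.98 tx [ 0. -0. -1.] shift [1.349e+00 1.700e-02 1.000e-03]
(236, 137, 42, 76) ((0.0004665534943342209, -0.007322113960981369), (0.07738268375396729, 0.040479499846696854), 89.91099548339844) 0.03139720190483388
```

arm_command(
  series="0.3 0.01 0 0 0 0 0.55;0.35 0 0 0 0 0 0.55;0.35 0 0 0 0 0 0.55;0.33 0 0 0 0 0 0.55;0 0 0 0 0 0 0.55;0 0 0 0 0 0 0.55",
)

```text
clock: 25.78
position: [0.4937, 0.3811, 0.0092]
ee_rot: [-0.03, -0.705, -0.028, 0.708]
contact_force: [0.3, -0.1, -0.0]
width: 0.0661
```

arm_command(
  series="0 0 0 0 0 0 -1;0 0 0 0 0 0 -1;0 0 0 0 0 0 -1;0 0 0 0 0 0 -1;0 0 0 0 0 0 -1;0 0 0 0 0 0 -1",
)

```text
clock: 26.28
position: [0.4964, 0.3842, 0.0133]
ee_rot: [0.029, 0.708, 0.031, -0.705]
contact_force: [1.1, -1.3, 6.5]
width: 0.0409
```

arm_command(
  series="-0.1 0 0 0 0 0 -1;-0.35 0 0 0 0 0 -1;-0.35 0 0 0 0 0 -1;0 0.2 0 0 0 0 -1;0 0.4 -0.06 0 0 0 -1;0 0.4 -0.06 0 0 0 -1;0 0.4 -0.06 0 0 0 -1;0 0.4 -0.06 0 0 0 -1;0 0.4 -0.06 0 0 0 -1;0 0.4 -0.06 0 0 0 -1;0 0.4 -0.06 0 0 0 -1;0 0.3 -0.06 0 0 0 -1",
)

```text
clock: 27.28
position: [0.5699, 0.0556, 0.0914]
ee_rot: [0.03, 0.707, 0.029, -0.706]
contact_force: [0.8, 1.2, -1.7]
width: 0.0409
```

arm_command(
  series="0 0 0 0 0 0 -1;0.3 0 0 0 0 0 -1;0.3 0 0 0 0 0 -1;0 0 0 0 0 0 -1;0 0 0 0 0 0 -1;0 0 0 0 0 0 -1",
)

```text
clock: 27.78
position: [0.5706, 0.0591, 0.0317]
ee_rot: [0.03, 0.707, 0.03, -0.706]
contact_force: [0.6, 0.6, -0.6]
width: 0.041
```

Run:
```python
from h import *
go([.574,.0592,.0153]);print(manip.get_state()["width"],manip.get_state()["contact_force"])
```

```text
at [0.5706 0.0591 0.0317] ty heading -85.15 tx [ 0.002  0.    -1.   ] shift [ 0.164  0.002 -0.033]
0.04101880931549254 [ 0.62417966  0.61814366 -0.62757632]
```

arm_command(
  series="0.08 0 -0.02 0 0 0 -1;0.06 0 0 0 0 0 -1;0.015 0 0 0 0 0 -1;0.015 0 0 0 0 0 -1;0 0 0 0 0 0 -1;0 0 0 0 0 0 -1",
)

```text
clock: 28.28
position: [0.5723, 0.059, 0.0152]
ee_rot: [0.03, 0.707, 0.03, -0.706]
contact_force: [-3.0, 0.3, 9.6]
width: 0.0411
```

Contact. I'll release, rise to the first viewing pose and check.

arm_command(
  series="0 0 0 0 0 0 0.2;0 0 0 0 0 0 0.55;0 0 0 0 0 0 0.55;-0.1 0 0 0 0 0 0.55;-0.4 0 0 0 0 0 0.55;-0.4 0 0 0 0 0 0.55;-0.4 0 0 0 0 0 0.55;-0.4 0.2 -0.1 0 0 0 1;-0.4 0.2 -0.1 0 0 0 1;-0.4 0.2 -0.1 0 0 0 1;-0.35 0.12 0 0 0 0 1;0 0 0 0.027 0 0 1",
)

```text
clock: 29.28
position: [0.6087, -0.0082, 0.2964]
ee_rot: [-0.0, 0.713, -0.003, -0.702]
contact_force: [1.2, 1.2, 0.6]
width: 0.0856
```

arm_command(
  series="0 0 0 0 0 0 1;0 0 0 0 0 0 1;0 0 0 0 0 0 1",
)

```text
clock: 29.53
position: [0.6035, -0.0048, 0.2862]
ee_rot: [-0.0, -0.706, -0.001, 0.708]
contact_force: [-0.8, 0.2, -0.1]
width: 0.0851
```

Run:
```python
from h import *
go([.6054,-.0126,.3008])
im,c=grab("wrist","w11.png")
cv2.imwrite("pics/w11c.png",cv2.resize(im[90:225,160:345,::-1],None,fx=4,fy=4,interpolation=cv2.INTER_CUBIC))
```

```text
at [ 0.6035 -0.0048  0.2862] ty heading -89.93 tx [-0.003  0.    -1.   ] shift [-0.146  0.078 -0.018]
```

View pics/w11c.png

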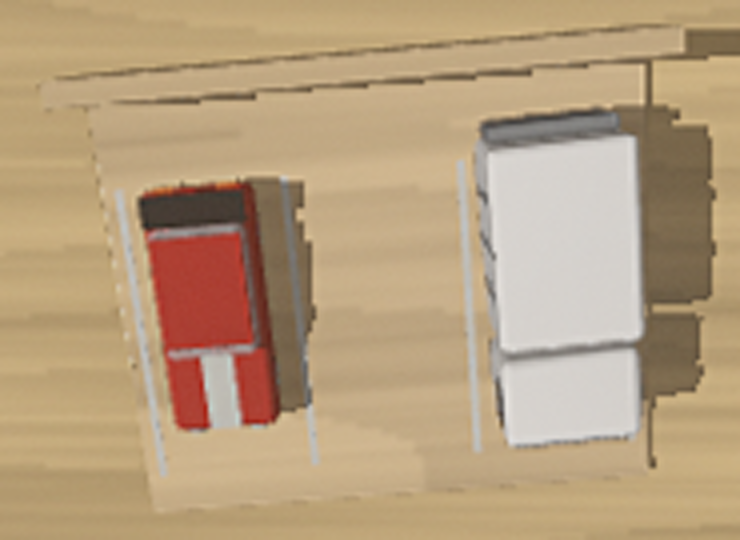

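Run:
```python
from h import *
def run(fn,P):
    c=get_calibration("wrist");c["cam_to_world"]=np.load("pics/"+fn+".npy")
    W=lambda k,z:cast(c,np.array(P[k])/4+[159.625,89.625],z)[:,:2]
    f=W("front",.006);w=W("wall",.066);a=np.arctan2(*(f[0]-f[1])[::-1])-np.pi/2
    u=np.array([np.cos(a),np.sin(a)]);v=np.array([-u[1],u[0]])
    o=(f.mean(0)+.087*u+w.mean(0)-.093*u)/2
    for k,z in(("truck",.068),("car",.027)):
        q=W(k,z);d=q.mean(0)-o;e=(q[0]+q[1]-q[2]-q[3]);print(fn,k,"world",np.round(q.mean(0),4),"deck mm",np.round([d@u*1e3,d@v*1e3],1),"yaw rel",np.round(np.degrees(np.arctan2(e@v,e@u)),1))
run("w1.png",dict(front=[(145,503),(622,467)],wall=[(33,92),(648,36)],truck=[(460,150),(606,135),(613,330),(478,345)],car=[(133,190),(237,181),(262,412),(165,420)]))
run("w11.png",dict(front=[(153,513),(652,474)],wall=[(42,83),(684,26)],truck=[(488,152),(635,134),(641,340),(502,352)],car=[(140,190),(249,182),(277,420),(178,430)]))
im,c=grab("top","top11.png")
H,S,V=cv2.split(cv2.cvtColor(im,cv2.COLOR_RGB2HSV))
im0=cv2.imread("pics/top0.png");H0,S0,V0=cv2.split(cv2.cvtColor(im0,cv2.COLOR_BGR2HSV))
for n,(x0,y0,x1,y1) in dict(barrier=(185,258,232,285),cone=(120,132,145,155)).items():
    for h,s in((H0,S0),(H,S)):
        m=((h<14)&(s>160))[y0:y1,x0:x1];print(n,np.round(np.argwhere(m).mean(0),2),m.sum())
```

```text
w1.png truck world [ 0.6182 -0.0673] deck mm [ 27.2 -63.9] yaw rel 1.6
w1.png car world [0.5857 0.0585] deck mm [ 5.4 64.2] yaw rel -0.8
w11.png truck world [ 0.6164 -0.0673] deck mm [ 25.4 -63.1] yaw rel 1.1
w11.png car world [0.5845 0.0588] deck mm [ 4.5 65.3] yaw rel -0.0
barrier [12.93 23.95] 181
barrier [12.82 23.72] 165
cone [12.15 11.78] 153
cone [12.13 11.83] 149
```

All within 2 mm. Handing in.

```bash
python3 -c "
from rig import ticket;print(ticket.sign_off())"
```

```text
the job is handed in; nothing more can be done
None
```

The job is done and handed in at about 30 s of the 128 s allowed. I moved the car and then the truck to the mat and stood the tin on the coaster. I then parked the truck and the car back in their bays.

**Last checks**

| Item | Result | Limit |
|---|---|---|
| Tin, distance from coaster centre | about 2 mm, upright | 15 mm |
| Truck, distance from its start | about 2 mm | 15 mm |
| Truck, angle to the deck | about 1° | 0.15 rad (8.6°) |
| Car, distance from its start | about 1.5 mm | 15 mm |
| Car, angle to the deck | about 0° | 0.15 rad (8.6°) |

- **Bystanders:** the barrier and cone had not moved in the top view (less than 0.3 pixel). I did not measure the tree, but nothing passed near it.
- **Tin tilt in the grip:** the tin leaned about 0.06–0.1 rad while held. I levelled it by tilting the tool before setting it down, and it stood upright afterwards.
- **Coaster position:** early estimates from the different cameras disagreed by about 7 mm. I used a closer wrist view, and a second wrist view after placing agreed with it to about 1 mm.

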